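# Set the photometer's filter selector and take a reading

### The job

A sample vial stands in the well of the bench photometer. Push the light-shield lid fully shut over it, push the pointer of the filter selector clockwise round its clicks until it rests on the yellow dot, and only then press the green key all the way down to start the reading, and let it go. Use the fingertips for pushing only: do not pinch the pointer, do not force anything, leave the sample in its well and leave the glassware, vials and marker around the instrument where they are.

Things in the scene. Friction and masses are not known exactly. Their poses are not given: they have to be found in the camera images.
- photometer: Bench filter photometer, fixed on the worktop: flat case 200 mm deep (x) by 250 mm wide (y), top panel 66 mm high. Origin: centre of the underside; x to its back (away from the operator), y to its left, z up. Left part dark, with lid (back) and green key (front); right part white, with the selector. Behind the selector (x from 45 mm, y -110 to 16 mm) a display rises 24 mm above the panel.
- lid_hinge (a point): Point on the level hinge axis of the light-shield lid, mid-width, 67 mm above the worktop; the axis runs along the photometer's y. The lid is a dark hood, 78 x 78 x 26 mm, hollow below, hinged at its back edge; a 34 mm wide blue lip on its front edge, flush with the top face, ends 86 mm from the hinge axis.
- lid_edge (a point): Point on the lid's outer (top) face, mid-width, 66 mm in front of and 26 mm above the hinge axis when shut; it turns with the lid. Its z axis is the outward normal of that face, its x axis points along the face towards the hinge.
- lid (a joint): Opening angle of the lid, rad: 0 fully shut, grows as the front edge swings up and back; starts half open (0.7 to 1.1). A friction hinge keeps the lid where it is left; 1 to 3 N at the front edge move it.
- selector_axis (a point): Point on the vertical turning axis of the filter selector, on the panel surface. A sprung ball holds the selector in each click position: about 0.1 to 0.15 N m (4 to 5 N at 30 mm from the axis) push it out, and past halfway it snaps forward into the next position by itself. Stops lie just outside the first and last position.
- pointer_tip (a point): Outer end of the selector's pointer, 42 mm from the axis, 19 mm above the panel. Its x axis points outward along the pointer, z up. The pointer is a black bar 12 mm thick with upright flat sides, from 16 mm behind to 42 mm ahead of the axis, 7 to 27 mm above the panel, with a white line on top; under it a round skirt, 20 mm radius, 7 mm high.
- selector (a joint): Turn of the selector, rad, growing clockwise seen from above. Eight click positions 30 degrees apart: 0 black dot, 0.524 violet, 1.047 blue, 1.571 cyan, 2.094 green, 2.618 YELLOW, 3.142 orange, 3.665 red. At 0 the pointer stands 105 degrees anticlockwise (from above) of the photometer's x axis. It starts on black, violet or blue.
- yellow_dot (a point): Centre of the yellow dot on the panel, 9 mm across, one of eight coloured dots on an arc of 52 mm radius round the selector axis (45 degrees clockwise of the photometer's x axis); the pointer must rest pointing at it.
- key_top (a point): Centre of the top of the round green key, 26 mm across, at the left front of the panel, 21 mm above it; its grey collar is 42 mm across and 12 mm high. Pressed straight down.
- key (a joint): Travel of the green key in m: 0 released, 0.005 fully down; about 5 N press it fully, a spring brings it back.
- vial_1_mid (a point): Centre of the sample vial (23 mm diameter, 56 mm high, white cap), which stands loose in the well under the lid, 12 mm of it above the panel.
- vial_0_mid (a point): Centre of a waiting sample vial with a white cap (23 mm diameter, 56 mm high), loose on the worktop to the left of the photometer.
- vial_2_mid (a point): Centre of a waiting sample vial with a black cap (23 mm diameter, 56 mm high), loose on the worktop to the left of the photometer.
- beaker_mid (a point): Centre of a small beaker with blue solution (44 mm diameter, 58 mm high), loose on the worktop behind the photometer.
- marker: Felt marker with a blue cap, 134 mm long (its y axis), 14 mm wide and 16 mm high, loose on the worktop to the right of the photometer. Origin: centre of its underside.

How it is judged:
On the way:
1. the green key is pressed all the way down with the lid shut and the selector on the yellow dot (value of joint lid below 0.06 rad and value of joint selector between 2.498 and 2.738 rad and value of joint key above 0.004 m), for 0.1 s.
At the end, for the whole second after the job is handed in: The lid is shut (within 0.06 rad), the selector rests on the yellow click position (2.618 within 0.12 rad), the key has been pressed down at least 4 mm in that state and has come back up, and the sample vial still stands in its well (value of joint lid below 0.06 rad and value of joint selector between 2.498 and 2.738 rad and value of joint key below 0.0015 m and horizontal distance between vial_1_mid and lid_hinge below 0.05 m and z of vial_1_mid in the frame of photometer below 0.056 m); the robot touches nothing.
It fails at once if the key is pressed (more than 3 mm) before the lid is shut and the selector rests on the yellow dot (value of joint key above 0.003 m and (value of joint lid above 0.08 rad or value of joint selector below 2.468 rad or value of joint selector above 2.768 rad)).
It fails at once if the pointer is pinched: both of its sides are loaded by the fingers at once, 2 N or more (contact force between each of selector_c1, selector_c2 and the fingers above 2 N).
It fails at once if the photometer or one of its controls is forced (more than 60 N) (contact force between photometer and the arm above 60 N or contact force between photometer and the fingers above 60 N).
It fails at once if the sample vial is lifted in its well by more than 10 mm (z of vial_1_mid in the frame of photometer above 0.06 m).
It fails at once if a waiting vial, the beaker or the marker is lifted, carried or pushed more than 30 mm from its place (distance of any of vial_0_mid, vial_2_mid, beaker_mid, marker from where it was at the start of the episode above 0.03 m).
It also fails if it takes over 61 s, if anything falls off the work surface, if the arm or the gripper's body presses on something with over 40 N, if the wrist force passes 120 N, or if a joint passes its speed limit or range.

### The arm

A 6-joint arm with a two-finger parallel gripper is mounted at the origin on a cart in front of the work surface, level with it; the furniture and walls round the work are solid. World frame = base frame: x ahead of the robot, y to its left, z up, the work surface at z = 0. Lengths are in m, angles in rad, forces in N, time in s.
With the tool pointing down it reaches from about 0.25 to 0.775 m from the base axis. Payload 4 kg.
Tool frame: the origin (TCP) lies at the very end of the fingers, on their centre line; the grasp point (between the pads) lies 19 mm behind it (robot.hold_point_z is the distance from the TCP to the grasp point, in m); z points along the fingers, y is the line along which they close (so a half turn about z gives the same grasp; the last joint's range is limited). The gripper opens to 94 mm and grips with 3 to 60 N. Pads are 16 mm wide; open, the fingers measure 119 mm over their backs; the gripper's body (75 mm by 177 mm) begins 78 mm behind the grasp point.
Start: joints at [-1.414, 0.087, 1.371, -0, 1.684, -0.103], TCP at [0.141, -0.532, 0.206] pointing down, gripper open.
Joint ranges: [-3.1, 3.1], [-0.76, 2.03], [0.27, 2.55], [-1.08, 4.22], [0.17, 2.65], [-2.57, 2.57]. Speed limits (rad/s): [2.79, 2.79, 3.14, 3.14, 3.14, 3.14].

### API

Orientations are given as [roll, pitch, yaw] about the fixed x, y, z axes, in that order (R = Rz(yaw) Ry(pitch) Rx(roll)).
In Python, from bench import robot gives the robot as it stands.
- The arm moves only by the tool carry_out, never from a script. Its argument "steps" is a list of rows, each a list of 3 entries, a list of its own where there are three numbers: the shift along the tool's x, y, z in m, then the turn about the tool's z in units of 10 degrees (1.0 is 10 degrees), then the closure, from -1 (fully open) to 1 (shut). In form: [[[tx, ty, tz], roll, jaw], ...]. A call has 1 to 10 rows; each row is the pose to reach, as a shift and turn from the pose commanded when the call began, along the tool's axes at that moment; what a row does not reach only later rows make up. A row lasts 1/8 s, in which the tool goes at most 62.5 mm and 10.7 degrees, less where a joint would pass 70% of its speed; a pose out of reach is approached as far as the arm can. A call with a gripper value outside its range is refused whole. The fingers move at their own pace and stop on an object; the grip force is fixed at half the most. Time passes only in rows, so rows that repeat a pose let the fingers close. It gives the time, the measured TCP pose, the force, the opening and the grip force at its end, in the units of the state.
- robot.get_obs(): the state, without advancing time (a new reading comes with each control period).
- robot.snapshot(name): name is "scene" or "top" or "wrist"; returns a dict with "image" (400x640x3 uint8, red, green, blue), "z_map" (400x640 float32, m along the optical axis (not along the pixel's ray), 0 where there is no reading), "mtx" (3x3 intrinsics, pixels), "D" ([k1, k2, p1, p2, k3] as OpenCV has them; the pictures are not rectified), "R" (3x3) and "t" (3): a world point X has camera coordinates R X + t. Camera axes: x right, y down, z forward; pixel columns grow to the right and rows downward; lengths in m; the calibration is good to about 2 mm. A picture is of the moment at which its call begins.
- robot.close_job(): hands the job in; it is judged then, once.
The state is a dict: "time": time; "joint_positions": joint angles; "qvel": joint speeds; "joint_torque": joint torques, N m; "tool_pos": TCP position; "ee_rot": TCP orientation; "wrist_force": force on the tool from outside, world axes, zero at the start; "wrist_torque": the same for the moment, N m; "width": finger opening in m; "finger_force": force on a finger pad.
Only numpy, scipy, OpenCV 4.12 (cv2) and the standard library are available. Lean on these libraries where they do the work, as an engineer would, in place of code of your own. Each camera call takes 0.05 s, during which the arm holds its last target. There are 200 camera calls.

## Working session

There is one attempt and no reset: what is moved stays moved. The work goes in short steps, Python scripts to look and compute and a tool call to move; the robot and the scene stay as the last step left them, time stands still between calls to the robot, and variables do not carry over. Pictures are saved under pics/ and viewed, at most 10 in all, crops included, and the job is handed in when it is done.

Besides the shell and the picture viewer there is one more tool, called after "Request:" as a command line: name --argument value ..., lists and objects as JSON in quotes. carry_out: Moves the arm, as the interface text tells. Its arguments: {"type":"object","properties":{"steps":{"type":"array","items":{"type":"array"}}},"required":["steps"]}

```bash
mkdir -p pics; ls; cat > h.py <<'E'
import numpy as np, cv2
from bench import robot
def snap(n,f=None):
    s=robot.snapshot(n)
    if f: cv2.imwrite('pics/'+f,s['image'][:,:,::-1])
    return s
def pts(s,uv):
    uv=np.array(uv,float).reshape(-1,1,2)
    return cv2.undistortPoints(uv,s['mtx'],s['D']).reshape(-1,2)
def plane(s,uv,z):
    n=pts(s,uv); d=np.c_[n,np.ones(len(n))]@s['R']; c=-s['R'].T@s['t']
    return c+d*((z-c[2])/d[:,2])[:,None]
def depth(s,uv):
    n=pts(s,uv); z=np.array([s['z_map'][int(v),int(u)] for u,v in uv])
    return (np.c_[n,np.ones(len(n))]*z[:,None]-s['t'])@s['R']
E
python3 - <<'E'
from h import *
for n in ['top','scene']:
    s=snap(n,n+'0.png'); np.savez('/tmp/'+n,**s); print(n,-s['R'].T@s['t'])
print(robot.get_obs())
E
```

```text
pics
top [0.51470288 0.04508522 0.94741899]
scene [0.08355    0.490765   0.83703029]
{'time': 0.1, 'joint_positions': array([-1.41409631e+00,  8.78889541e-02,  1.37208278e+00,  9.30190936e-06,
        1.68360818e+00, -1.03108140e-01]), 'qvel': array([ 0.00055951, -0.00152659, -0.00322515,  0.00018813, -0.00111681,
       -0.00099557]), 'joint_torque': array([ 2.66526229e-03, -3.41249371e+01, -3.03302050e+01,  7.20847305e-02,
        3.03969299e-02, -8.84559677e-05]), 'tool_pos': array([ 0.1412096 , -0.53105517,  0.20442725]), 'ee_rot': array([-3.13961690e+00, -2.13735744e-04,  2.59808979e-01]), 'wrist_force': array([-0.15887898, -0.84253271,  0.37607315]), 'wrist_torque': array([ 0.06203511,  0.00884717, -0.0021671 ]), 'finger_force': 0.0, 'width': 0.09402144302355842}
```

View pics/top0.png

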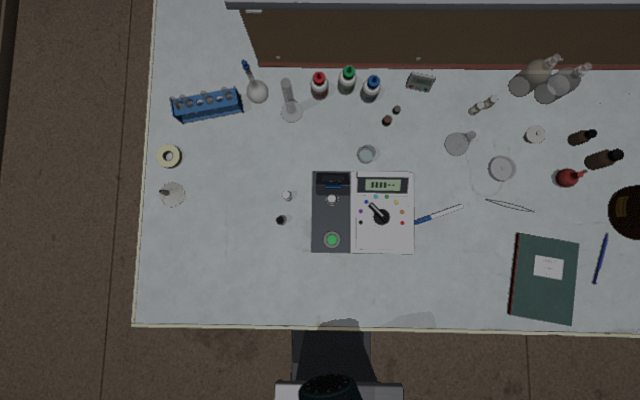

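View pics/scene0.png

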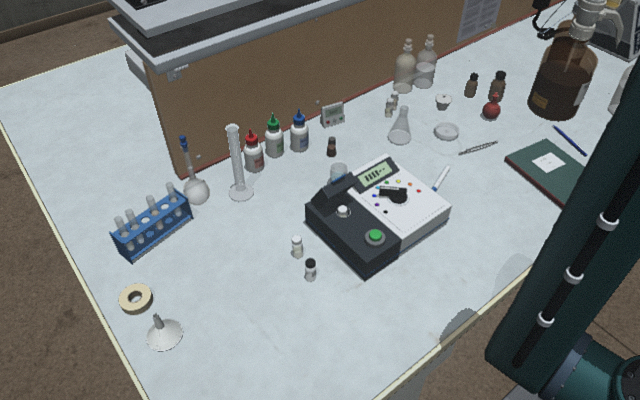

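The top view shows the photometer at cols 312–414, rows 171–253: key at (332,240), selector at about (378,212) and lid standing up at (331,180). I'll measure these now.

```bash
python3 - <<'E'
from h import *
s=dict(np.load('/tmp/top.npz')); im=s['image']; hsv=cv2.cvtColor(im,cv2.COLOR_RGB2HSV)
def blobs(m,z,x0=305,x1=420,y0=165,y1=260,mn=4):
    q=np.zeros_like(m); q[y0:y1,x0:x1]=m[y0:y1,x0:x1]
    n,l,st,c=cv2.connectedComponentsWithStats(q)
    return [(c[i].round(1),st[i,4],plane(s,[c[i]],z)[0].round(4),im[int(c[i][1]),int(c[i][0])]) for i in range(1,n) if st[i,4]>=mn]
print('key');[print(b) for b in blobs(cv2.inRange(hsv,(45,120,80),(75,255,255)),.087,x1=345)]
print('dots');[print(b) for b in blobs(cv2.inRange(hsv,(0,90,60),(180,255,255)),.066,x0=355)]
print('dark');[print(b) for b in blobs(cv2.inRange(hsv,(0,0,0),(180,255,70)),.09,x0=356,x1=412,y0=192)]
# white panel
w=cv2.inRange(im,(190,190,190),(255,255,255)); q=np.zeros_like(w); q[165:260,345:420]=w[165:260,345:420]
# panel height region from depth
P=depth(s,[(u,v) for v in range(160,262) for u in range(300,425)]); 
m=((P[:,2]>.058)&(P[:,2]<.074)).astype(np.uint8).reshape(102,125)
c=max(cv2.findContours(m,0,2)[0],key=cv2.contourArea)+[300,160]
Q=plane(s,c.reshape(-1,2),.066)[:,:2].astype(np.float32)
r=cv2.minAreaRect(Q);print(r,cv2.boxPoints(r))
print('lid');B=P[(P[:,2]>.075)];print(B[(B[:,1]>.03)].round(3)[::12])
print('others',[plane(s,[p],z)[0].round(3) for p,z in [((287,195),.056),((280,220),.056),((366,153),.058),((415,221),.016),((462,207),.016)]])
big=cv2.resize(im[160:262,300:425],None,fx=6,fy=6,interpolation=cv2.INTER_CUBIC)[:600,:,::-1];cv2.imwrite('pics/topz.png',big[:600,:800])
E
```

```text
key
(array([331.4, 239.2]), np.int32(79), array([0.5085, 0.0242, 0.087 ]), array([ 69, 146,  88], dtype=uint8))
dots
(array([375., 196.]), np.int32(9), array([ 0.6149, -0.0817,  0.066 ]), array([ 36, 140, 149], dtype=uint8))
(array([386.3, 196. ]), np.int32(7), array([ 0.6153, -0.1093,  0.066 ]), array([ 31, 121,  39], dtype=uint8))
(array([365.9, 201.3]), np.int32(9), array([ 0.6015, -0.0595,  0.066 ]), array([ 30,  54, 144], dtype=uint8))
(array([396. , 201.8]), np.int32(10), array([ 0.6014, -0.1328,  0.066 ]), array([149, 150,  48], dtype=uint8))
(array([360.1, 210.9]), np.int32(8), array([ 0.5779, -0.0455,  0.066 ]), array([ 94,  35, 132], dtype=uint8))
(array([401.7, 211.3]), np.int32(10), array([ 0.5784, -0.1465,  0.066 ]), array([144,  96,  34], dtype=uint8))
(array([416.7, 221.3]), np.int32(24), array([ 0.5547, -0.1823,  0.066 ]), array([26, 59, 98], dtype=uint8))
(array([401.8, 222.5]), np.int32(10), array([ 0.5512, -0.1464,  0.066 ]), array([143,  33,  32], dtype=uint8))
dark
(array([391., 192.]), np.int32(31), array([ 0.6223, -0.1163,  0.09  ]), array([54, 55, 58], dtype=u
[... 670 characters left out ...]
 0.128]
 [0.638 0.048 0.134]
 [0.635 0.055 0.137]
 [0.632 0.062 0.142]
 [0.632 0.035 0.141]
 [0.629 0.041 0.145]
 [0.627 0.05  0.141]
 [0.625 0.059 0.144]
 [0.624 0.032 0.151]
 [0.623 0.041 0.138]
 [0.621 0.048 0.137]
 [0.619 0.052 0.135]
 [0.617 0.059 0.136]
 [0.617 0.032 0.136]
 [0.615 0.037 0.136]
 [0.613 0.041 0.132]
 [0.611 0.048 0.13 ]
 [0.61  0.031 0.077]
 [0.515 0.045 0.947]
 [0.523 0.037 0.078]
 [0.518 0.03  0.085]
 [0.513 0.032 0.088]
 [0.515 0.045 0.947]
 [0.502 0.039 0.078]
 [0.497 0.032 0.079]
 [0.515 0.045 0.947]]
others [array([0.615, 0.135, 0.056]), array([0.553, 0.151, 0.056]), array([ 0.724, -0.061,  0.058]), array([ 0.558, -0.191,  0.016]), array([ 0.595, -0.311,  0.016])]
```

View pics/topz.png

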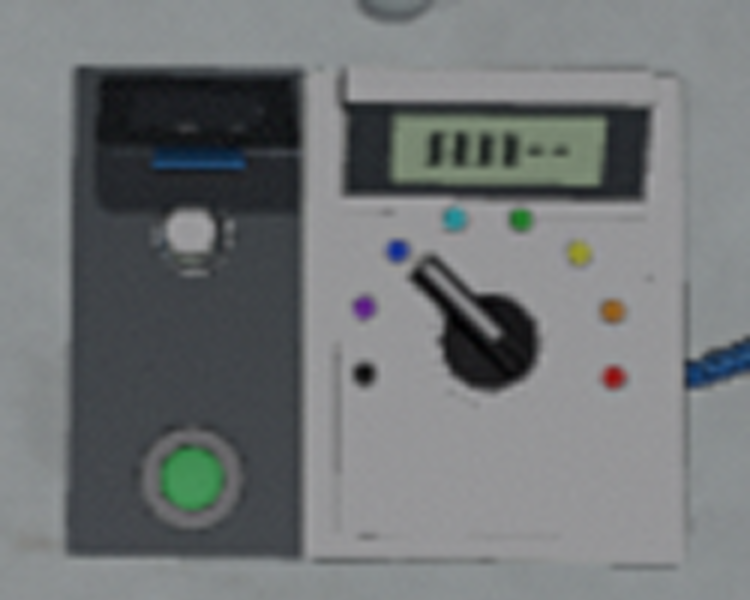

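The pointer is on blue, so it needs three clicks to yellow. The photometer is square to the world, centred at about (0.576, -0.051). Other estimates:
- **Selector axis:** (0.565, -0.096)
- **Key:** (0.5085, 0.024)
- **Hinge:** x≈0.647, z 0.067
- **Lid:** open about 1.03 rad

First I'll move behind the lid with the fingers closed.

Request:
carry_out --steps '[[[0.05,-0.031,-0.01],0.3,1],[[0.1,-0.062,-0.02],0.6,1],[[0.15,-0.093,-0.03],0.9,1],[[0.2,-0.124,-0.03],1.2,1],[[0.25,-0.155,-0.03],1.5,1],[[0.3,-0.186,-0.03],1.5,1],[[0.35,-0.217,-0.03],1.5,1],[[0.4,-0.248,-0.03],1.5,1],[[0.45,-0.279,-0.03],1.5,1],[[0.5,-0.31,-0.03],1.5,1]]'

```text
time: 1.35
tool_pos: [0.5458, -0.1018, 0.235]
ee_rot: [3.141, 0.001, -0.002]
wrist_force: [0.1, -0.6, 0.3]
width: 0.0009
finger_force: 0.0
```

Request:
carry_out --steps '[[[0.04,-0.038,0],0,1],[[0.08,-0.076,0],0,1],[[0.12,-0.114,0],0,1],[[0.134,-0.128,0],0,1],[[0.134,-0.128,0.03],0,1],[[0.134,-0.128,0.06],0,1],[[0.134,-0.128,0.09],0,1],[[0.134,-0.128,0.098],0,1],[[0.134,-0.128,0.098],0,1]]'

```text
time: 2.48
tool_pos: [0.6789, 0.0242, 0.1369]
ee_rot: [3.142, 0.001, -0.002]
wrist_force: [0.2, 0.6, 0.1]
width: 0.0005
finger_force: 0.0
```

```bash
python3 - <<'E'
from h import *
s=snap('scene'); cv2.imwrite('pics/s1.png',cv2.resize(s['image'][120:300,260:480],None,fx=3,fy=3)[:,:,::-1])
o=robot.get_obs();print(o['tool_pos'],o['wrist_force'])
E
```

```text
[0.67955682 0.02415333 0.13836113] [-0.70225781  0.14817988 -0.38798177]
```

View pics/s1.png

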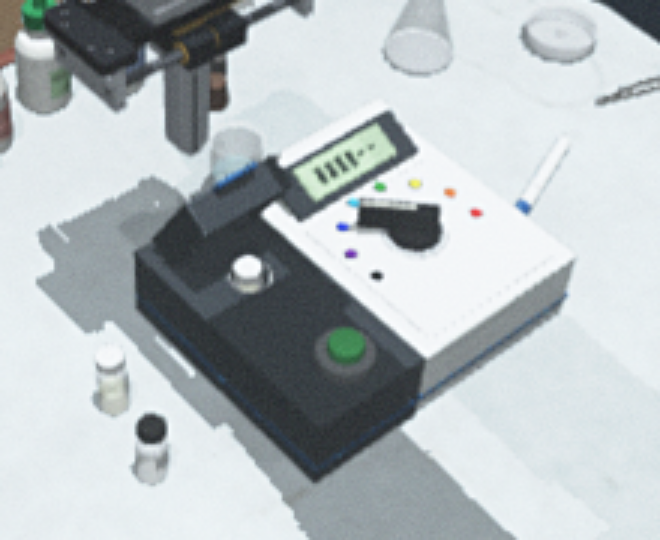

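The closed fingers stand behind the lid, at about (185,140) in the crop, with everything else clear. Now I'll sweep the lid shut along its arc.

Request:
carry_out --steps '[[[-0.02,0,0.002],0,1],[[-0.036,0,0.003],0,1],[[-0.044,0,0.004],0,1],[[-0.051,0,0.005],0,1],[[-0.058,0,0.008],0,1],[[-0.064,0,0.011],0,1],[[-0.07,0,0.015],0,1],[[-0.075,0,0.02],0,1],[[-0.079,0,0.025],0,1],[[-0.083,0,0.031],0,1]]'

```text
time: 3.78
tool_pos: [0.5955, 0.0243, 0.1061]
ee_rot: [3.141, 0.001, -0.002]
wrist_force: [-0.3, -0.3, 1.4]
width: 0.0005
finger_force: 0.7
```

Request:
carry_out --steps '[[[-0.003,0,0.005],0,1],[[-0.006,0,0.009],0,1],[[-0.006,0,0.012],0,1],[[-0.006,0,0.014],0,1],[[-0.006,0,0.014],0,1]]'

```text
time: 4.4
tool_pos: [0.5898, 0.0245, 0.0932]
ee_rot: [3.142, 0.001, -0.002]
wrist_force: [-2.7, -0.5, 4.6]
width: 0.0004
finger_force: 2.4
```

Request:
carry_out --steps '[[[0,0,0.002],0,1],[[0,0,0.003],0,1],[[0,0,0.003],0,1]]'

```text
time: 4.78
tool_pos: [0.5899, 0.0245, 0.0931]
ee_rot: [3.141, -0.001, -0.002]
wrist_force: [-8.0, 0.4, 14.9]
width: 0.0001
finger_force: 7.3
```

The lid is against its stop. Next I'll lift and move to the anticlockwise side of the pointer.

Request:
carry_out --steps '[[[0,0,-0.03],0,1],[[0,0,-0.055],-1,1],[[-0.008,0.025,-0.055],-2,1],[[-0.016,0.05,-0.055],-3,1],[[-0.025,0.078,-0.055],-4,1],[[-0.025,0.078,-0.055],-5,1],[[-0.025,0.078,-0.055],-6,1],[[-0.025,0.078,-0.055],-7,1],[[-0.025,0.078,-0.055],-8,1],[[-0.025,0.078,-0.055],-9,1]]'

```text
time: 6.02
tool_pos: [0.5654, -0.0536, 0.144]
ee_rot: [3.141, 0.0, 1.575]
wrist_force: [-0.3, 0.4, -0.6]
width: 0.0005
finger_force: 0.0
```

Request:
carry_out --steps '[[[0,0,0],-1,1],[[0,0,0],-2,1],[[0,0,0],-3,1],[[0,0,0],-4,1],[[0,0,0],-4.5,1],[[0,0,0],-4.5,1]]'

```text
time: 6.78
tool_pos: [0.5652, -0.0536, 0.144]
ee_rot: [3.141, 0.0, 2.353]
wrist_force: [-0.7, -0.5, -0.1]
width: 0.0001
finger_force: 0.0
```

```bash
python3 - <<'E'
from h import *
s=snap('wrist','w1.png'); o=robot.get_obs();print(o['tool_pos'],o['ee_rot'],o['wrist_force'],o['joint_positions'])
hsv=cv2.cvtColor(s['image'],cv2.COLOR_RGB2HSV)
n,l,st,c=cv2.connectedComponentsWithStats(cv2.inRange(hsv,(0,110,60),(180,255,255)))
for i in range(1,n):
    if st[i,4]>60: print(c[i].round(),st[i,4],plane(s,[c[i]],.066)[0].round(4),s['image'][int(c[i][1]),int(c[i][0])])
E
```

```text
[ 0.56515476 -0.05355994  0.14409148] [3.14153339e+00 7.70379850e-05 2.35269175e+00] [ 0.13919677 -0.20877955  0.37985561] [-1.94360639e-01  1.45969913e-01  1.42762541e+00  5.94703491e-06
  1.56790031e+00 -9.76256079e-01]
[338.  92.] 771 [0.5086 0.0264 0.066 ] [ 81 148  95]
[394. 148.] 696 [0.5738 0.0284 0.066 ] [ 80 136 186]
[219. 289.] 62 [ 0.5563 -0.1826  0.066 ] [ 90 124 172]
[325. 331.] 133 [ 0.6634 -0.1434  0.066 ] [126 104  66]
[314. 332.] 150 [ 0.6561 -0.1524  0.066 ] [137 114  71]
[340. 383.] 2076 [ 0.7246 -0.1802  0.066 ] [81 67 42]
```

View pics/w1.png

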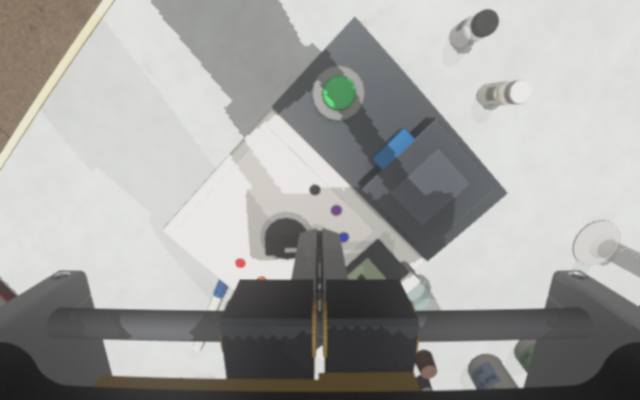

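The lid is shut (lip at (394,148)) and the fingers hang on the anticlockwise side of the pointer. Next I'll lower and push the first click.

Request:
carry_out --steps '[[[0,0,0.03],0,1],[[0,0,0.06],0,1],[[0,0,0.067],0,1],[[-0.01,0,0.067],0,1],[[-0.016,0,0.067],0,1],[[-0.02,0.0016,0.067],0.75,1],[[-0.0242,0.0026,0.067],1.5,1],[[-0.0285,0.0031,0.067],2.25,1]]'

```text
time: 7.82
tool_pos: [0.5887, -0.0721, 0.0791]
ee_rot: [3.139, 0.002, 1.957]
wrist_force: [-1.3, 1.0, -0.2]
width: 0.0003
finger_force: 0.8
```

Request:
carry_out --steps '[[[-0.004,0.0016,0],0.75,1],[[-0.0082,0.0026,0],1.5,1],[[-0.0125,0.0031,0],2.25,1],[[-0.0169,0.003,0],3,1],[[-0.0169,0.003,0],3,1]]'

```text
time: 8.45
tool_pos: [0.5978, -0.0868, 0.079]
ee_rot: [3.139, 0.0, 1.439]
wrist_force: [-0.6, 0.7, 0.4]
width: 0.0003
finger_force: 0.0
```

```bash
python3 - <<'E'
from h import *
s=snap('scene'); t=snap('top')
a=cv2.resize(s['image'][150:270,300:460],None,fx=2.5,fy=2.5); b=cv2.resize(t['image'][170:260,305:425],None,fx=3.33,fy=3.33)
cv2.imwrite('pics/c2.png',np.hstack([a,b[:a.shape[0]]] if b.shape[0]>=a.shape[0] else [a[:b.shape[0]],b])[:,:,::-1])
print(robot.get_obs()['tool_pos'])
E
```

```text
[ 0.59726641 -0.08647336  0.07845693]
```

View pics/c2.png

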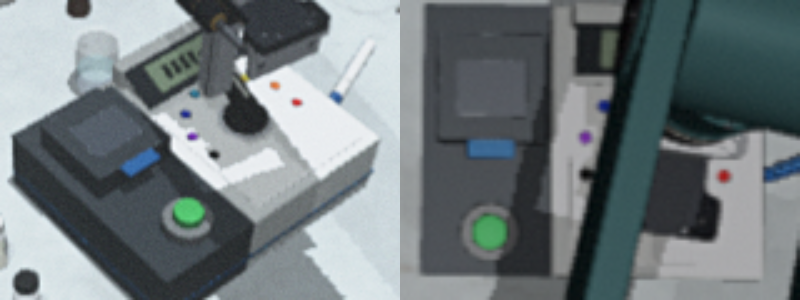

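The lid is shut and the pointer has moved ahead of the finger towards green/yellow. Now the last click.

Request:
carry_out --steps '[[[-0.004,0.0016,0],0.75,1],[[-0.0082,0.0026,0],1.5,1],[[-0.0125,0.0031,0],2.25,1],[[-0.0169,0.003,0],3,1],[[-0.0169,0.003,0],3,1]]'

```text
time: 9.18
tool_pos: [0.5975, -0.1035, 0.0779]
ee_rot: [3.141, -0.0, 0.917]
wrist_force: [-0.2, 0.9, -0.6]
width: 0.0003
finger_force: 0.0
```

Request:
carry_out --steps '[[[0.002,0,-0.01],0,1],[[0.002,0,-0.035],0,1],[[0.002,0,-0.06],0,1],[[0.018,-0.05,-0.06],0,1],[[0.034,-0.1,-0.06],0,1],[[0.047,-0.148,-0.06],0,1],[[0.047,-0.148,-0.06],0,1]]'

```text
time: 10.05
tool_pos: [0.5074, 0.0268, 0.1387]
ee_rot: [3.141, -0.001, 0.92]
wrist_force: [0.3, -0.2, -0.5]
width: 0.0001
finger_force: 0.0
```

```bash
python3 - <<'E'
from h import *
w=snap('wrist'); s=snap('scene')
a=cv2.resize(s['image'][150:270,300:460],None,fx=2.5,fy=2.5); b=cv2.resize(w['image'],(480,300))
b=b[:,:400]
cv2.imwrite('pics/c3.png',np.hstack([a,b])[:,:,::-1])
hsv=cv2.cvtColor(w['image'],cv2.COLOR_RGB2HSV)
n,l,st,c=cv2.connectedComponentsWithStats(cv2.inRange(hsv,(45,100,60),(80,255,255)))
for i in range(1,n):
    if st[i,4]>100: print(c[i],st[i],plane(w,[c[i]],.087))
o=robot.get_obs();print(o['tool_pos'],o['ee_rot'])
E
```

```text
[322.63089431 215.08130081] [309 202  28  28 615] [[0.5100549  0.02590039 0.087     ]]
[0.50918502 0.0245668  0.13853625] [ 3.13941652e+00 -7.73534052e-04  9.16507948e-01]
```

View pics/c3.png

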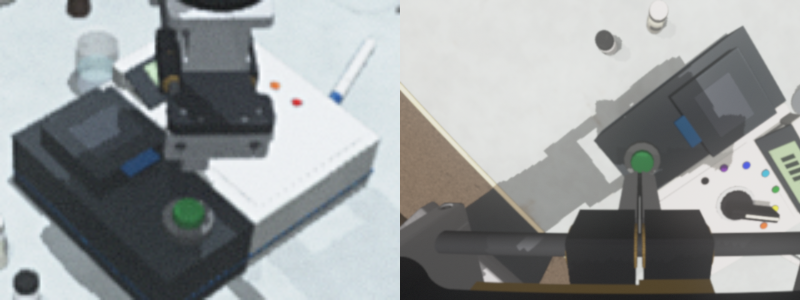

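Wrist view: the tool is over the key, and the pointer's tip looks close to the yellow dot at (775,208) in the crop. I'll measure the pointer angle numerically before pressing.

```bash
python3 - <<'E'
from h import *
w=snap('wrist'); im=w['image']
V,U=np.mgrid[235:310,425:540]; uv=np.c_[U.ravel(),V.ravel()].astype(float)
g=im[235:310,425:540].max(2).ravel()
P=plane(w,uv,.093); d=P[:,:2]-[.565,-.096]
r=np.hypot(*d.T); k=(g<75)&(r>22)&(r<44); a=np.degrees(np.arctan2(d[k,1],d[k,0]))
print(k.sum(),np.median(a),np.percentile(a,[5,95]))
cv2.imwrite('pics/c4.png',cv2.resize(im[220:320,400:560],None,fx=5,fy=5,interpolation=2)[:,:,::-1])
E
```

```text
return _methods._mean(a, axis=axis, dtype=dtype,
  ret = ret.dtype.type(ret / rcount)
Traceback (most recent call last):
IndexError: index -1 is out of bounds for axis 0 with size 0
```

```bash
python3 - <<'E'
from h import *
w=snap('wrist'); im=w['image']
print(plane(w,[(447,275),(503,284)],.093), im[235:310,425:540].max(2).min())
cv2.imwrite('pics/c4.png',cv2.resize(im[220:320,400:560],None,fx=5,fy=5,interpolation=2)[:,:,::-1])
E
```

```text
[[ 0.56410698 -0.08175696  0.093     ]
 [ 0.59827907 -0.11985814  0.093     ]] 74
```

View pics/c4.png

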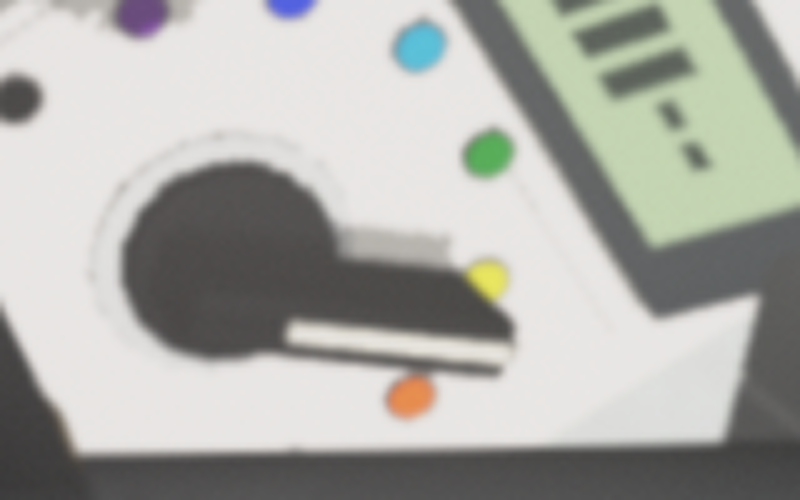

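The white line runs from (288,333) to (512,355) in the crop, past the yellow dot because of parallax. I'll convert it to an angle.

```bash
python3 - <<'E'
from h import *
w=snap('wrist')
p=plane(w,[(457.6,286.6),(502.4,291)],.093);d=p[1]-p[0];print(p,np.degrees(np.arctan2(d[1],d[0])),robot.get_obs()['tool_pos'])
E
```

```text
[[ 0.56558042 -0.0972875   0.093     ]
 [ 0.59449242 -0.12584144  0.093     ]] -44.643002426537734 [0.50950518 0.02351046 0.13774707]
```

The pointer is at -44.6°, which is yellow. Press the key.

Request:
carry_out --steps '[[[0,0,0.03],0,1],[[0,0,0.046],0,1],[[0,0,0.051],0,1],[[0,0,0.055],0,1],[[0,0,0.058],0,1],[[0,0,0.058],0,1],[[0,0,0.058],0,1]]'

```text
time: 11.18
tool_pos: [0.5087, 0.0239, 0.0822]
ee_rot: [3.14, 0.0, 0.914]
wrist_force: [-5.6, -1.8, 9.6]
width: 0.0005
finger_force: 5.0
```

Request:
carry_out --steps '[[[0,0,0.001],0,1],[[0,0,0.0015],0,1],[[0,0,0.0015],0,1]]'

```text
time: 11.55
tool_pos: [0.5087, 0.0239, 0.082]
ee_rot: [3.14, 0.0, 0.914]
wrist_force: [-8.8, -0.7, 14.7]
width: 0.0008
finger_force: 7.7
```

Request:
carry_out --steps '[[[0,0,-0.01],0,1],[[0,0,-0.05],0,1],[[0,0,-0.1],0,1],[[0,0,-0.1],0,1],[[0,0,-0.1],0,1]]'

```text
time: 12.18
tool_pos: [0.5089, 0.0245, 0.1778]
ee_rot: [3.141, -0.001, 0.914]
wrist_force: [0.0, 0.3, -0.1]
width: 0.0
finger_force: 0.0
```

```bash
python3 - <<'E'
from h import *
snap('wrist','end.png');print(robot.get_obs()['tool_pos'])
E
```

```text
[0.50818757 0.02448825 0.17664347]
```

View pics/end.png

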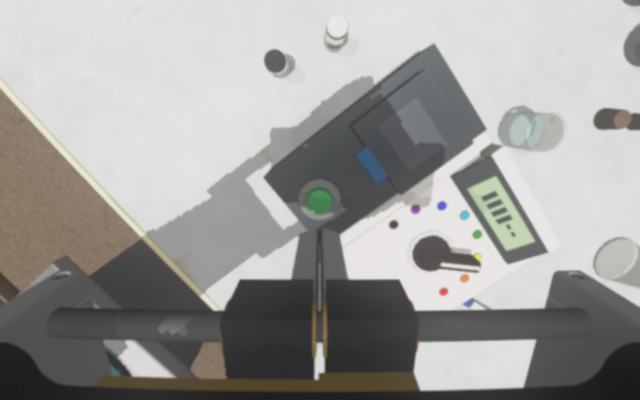

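The lid is shut (lip at (371,165)), the pointer is on yellow (tip near (478,262)), the key at (319,200) is released, and nothing around the instrument has moved.

```bash
python3 -c "
from bench import robot
print(robot.close_job())"
```

```text
the job is handed in; nothing more can be done
None
```

The job is handed in: lid pushed shut, pointer moved three clicks from blue to yellow (measured within about half a degree), then the green key pressed to its stop and released; the grading result was not returned.

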